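# Lid a packed box of bushings and snap it home

### The arm

A 6-joint arm with a two-finger parallel gripper is mounted at the origin on the work surface. World frame = base frame: x ahead of the robot, y to its left, z up, the work surface at z = 0. Lengths are in m, angles in degrees, forces in N, time in s.
With the tool pointing down it reaches from about 0.35 to 0.875 m from the base axis. Payload 4.2 kg.
Tool frame: the origin (TCP) lies midway between the tips of the shut fingers; the grasp point (between the pads) lies 19 mm behind it; z points along the fingers, y is the line along which they close (so a half turn about z gives the same grasp; the last joint's range is limited). The gripper opens to 87 mm and grips with 3 to 60 N. Pads are 19 mm wide; open, the fingers measure 117 mm over their backs; the gripper's body (75 mm by 190 mm) begins 51 mm behind the grasp point.
Start: joints at [-50.844, 22.042, 0.453, 0, -68.411, -14.817], TCP at [0.258, -0.569, 0.223] pointing down, gripper open.
Joint ranges: [-179.83, 179.83], [-69.29, 118.12], [-61.27, 80.66], [-181.25, 117.63], [-171.15, -9.14], [-177.46, 177.46]. Speed limits (degrees/s): [159.86, 159.86, 180, 180, 180, 180].

### API

Orientations are given as a 3x3 rotation matrix whose columns are the frame's x, y, z axes.
In Python, from station import * gives the robot as it stands.
- The arm moves only by the tool move_arm, never from a script. Its argument "targets" is text: rows parted by semicolons, each of 4 numbers parted by spaces: the shift along the world's x, y, z in units of 25 mm (1.0 is 25 mm), then the turn about the world's z in units of 5 degrees (1.0 is 5 degrees). In form: tx ty tz spin; .... A call has 1 to 10 rows; each row shifts and turns the commanded pose from where the row before left it; what a row does not reach is not made up. A row lasts 1/12 s, in which the tool goes at most 41.7 mm and 7.16 degrees, less where a joint would pass 70% of its speed; a pose out of reach is approached as far as the arm can. A call is refused whole if a number of a shift passes 1 or a number of a turn 1, either way. A call with a gripper value outside its range is refused whole. "gripper" is the finger opening in mm, from 0 to 87, set as the call begins (left out, the last holds). The fingers move at their own pace and stop on an object; the grip force is fixed at half the most. Time passes only in rows, so rows that do not move let the fingers close. It gives the time, the measured TCP pose, the force, the opening and the grip force at its end, in the units of the state.
- sense(): the state, without advancing time (a new reading comes with each control period).
- capture(name): name is "scene" or "top" or "wrist"; returns a dict with "image" (400x640x3 uint8, blue, green, red), "fx", "fy", "cx", "cy" (pixels), "world_from_camera" (4x4, takes a point from camera to world coordinates); the wrist camera has in their place "hand_eye" (4x4, takes a point from camera to tool coordinates, whose origin is the TCP and whose axes are the flange's). Camera axes: x right, y up, looking along -z (the intrinsics and any distortion apply to the point x, -y, -z); pixel columns grow to the right and rows downward; lengths in m; the calibration is good to about 2 mm. The wrist camera is an equidistant fisheye: a pixel r from the principal point sees the ray r / f radians off the axis. A picture is of the moment at which its call begins: read the wrist's pose just before it. There is no depth.
- finish_job(): hands the job in; it is judged then, once.
The state is a dict: "time_s": time; "joints": joint angles; "joint_velocities": joint speeds; "effort": joint torques, N m; "tcp_pos": TCP position; "ee_rot": TCP orientation; "wrist_force": force on the tool from outside, world axes, zero at the start; "moment": the same for the moment, N m; "gripper_width": opening from 0.0 (shut) to 1.0 (fully open); "gripper_force": force on a finger pad.
Only numpy, scipy, OpenCV 4.12 (cv2) and the standard library are available. Lean on these libraries where they do the work, as an engineer would, in place of code of your own. Each camera call takes 0.05 s, during which the arm holds its last target. There are 200 camera calls.

### The job

The open box of brass bushings is packed and ready to go. Take its lid, the larger of the two loose ones, lay it square on the box and press it down until both ends have snapped fully home and the lid sits flush on the rim. Keep the box upright where it stands and leave everything else on the bench alone.

Things in the scene. Friction and masses are not known exactly. Their poses are not given: they have to be found in the camera images.
- packed_box: The packed box: open grey plastic box, 160 mm long (its x), 110 mm wide (its y), 50 mm high, walls 4 mm, full of upright brass bushings that end 5 mm below the rim; loose, about 1.6 kg. Origin at the centre of its underside, z up. On the middle of each end wall (x = +80 and -80 mm) a sprung snap nose 49 mm wide, 7 mm high sticks out 5.5 mm, its middle 8 mm below the rim.
- box_rim (a point): Centre of the packed box's mouth, level with the rim, 50 mm above its underside. Laid on the box, the lid first rests on the two snap noses about 12 mm proud (lid origin about 42 mm above the box's underside); fully home its top lies on the rim (lid origin 30 mm above the box's underside). It fits either way round.
- lid: The packed box's lid, the larger loose one, right way up on its skirt: grey, 178 mm (its x) by 128 mm (its y) over the skirt's flared lower edge, 0.12 kg. Origin at its middle, level with that edge, z up. Flat top 23 mm above the origin, its underside 20 mm. Inside, the skirt is 165 by 115 mm (2.5 mm play round the box), flaring to 172 by 122 mm at the lower edge.
- lid_bar (a point): Middle of the top of the lid's grip bar, which runs along the lid's x over its middle: 70 mm long, 16 mm wide, 25 mm high (23 to 48 mm above the lid's origin).
- lid_end_a (a point): A place to press on the lid's flat top: 68 mm along the lid's +x from its middle, 23 mm above the lid's origin. Pressed here with about 12 N (8 to 15 N) this end rides down over its snap nose, snaps and stays down; the point is then 53 mm above the box's underside.
- lid_end_b (a point): The same place at the lid's other end, 68 mm along its -x; it behaves the same.
- spare_lid: Another loose lid of the same make but smaller, 138 by 98 mm, with a 50 mm grip bar; it belongs to another box. Leave it. Origin as for the lid.
- closed_box: A smaller box of the same make, 120 by 80 mm, 78 mm high over the grip bar, already lidded, further back. Leave it. Origin at the centre of its underside.
- tape_roll: Roll of brown tape lying flat, 80 mm across, 48 mm high. Leave it. Origin at the centre of its underside.
- marker: Black marker pen with a white cap, 145 mm long, 14 mm thick, lying along its x. Leave it. Origin under its middle.
- tweezers: Flat steel tweezers, 130 mm long, 4 mm thick. Leave them. Origin under their middle.
There are look-alikes about, which are no part of the job. What is shaped like the lid but red is not meant.

How it is judged:
By the outcome, as a careful person would: the job done as asked, in the order asked, and still so for the second after the job is handed in, with the robot touching nothing.
It also fails if it takes over 51 s, if anything falls off the work surface, if the arm or the gripper's body presses on something with over 40 N, if the wrist force passes 120 N, or if a joint passes its speed limit or range.

## Working session

There is one attempt and no reset: what is moved stays moved. The work goes in short steps, Python scripts to look and compute and a tool call to move; the robot and the scene stay as the last step left them, time stands still between calls to the robot, and variables do not carry over. Pictures are saved under pics/ and viewed, at most 10 in all, crops included, and the job is handed in when it is done.

Besides the shell and the picture viewer there is one more tool, called as name(argument=value, ...), one argument or row to a line, values as JSON. move_arm: Moves the arm, as the interface text tells. Its arguments: {"type":"object","properties":{"targets":{"type":"string"},"gripper":{"type":"number"}},"required":["targets"]}

```bash
mkdir -p pics; python3 - <<'E'
from station import *
import cv2,numpy as np
s=sense();print(s['time_s'],s['tcp_pos'],np.round(s['ee_rot'],3),s['wrist_force'],s['gripper_width'])
for n in("scene","top"):
    c=capture(n);cv2.imwrite(f'pics/{n}0.png',c['image']);print(n,{k:np.round(v,4).tolist() for k,v in c.items() if k!='image'})
E
```

```text
0.0 [ 0.25735795 -0.56889915  0.22146333] [[-0.911 -0.412 -0.001]
 [-0.412  0.911  0.002]
 [ 0.     0.002 -1.   ]] [-0.22471865  0.03902513 -0.44787779] 0.9971796710576968
scene {'fx': 491.6596, 'fy': 491.6596, 'cx': 325.3819, 'cy': 200.4614, 'world_from_camera': [[0.3727, -0.5471, 0.7495, 1.5532], [0.9278, 0.2334, -0.2909, -0.3592], [-0.0158, 0.8039, 0.5946, 0.8363], [0.0, 0.0, 0.0, 1.0]]}
top {'fx': 478.0248, 'fy': 478.0248, 'cx': 328.3335, 'cy': 206.3701, 'world_from_camera': [[-0.0124, 0.9861, -0.1654, 0.3551], [-0.9999, -0.0135, -0.0052, 0.0569], [-0.0073, 0.1654, 0.9862, 1.241], [0.0, 0.0, 0.0, 1.0]]}
```

View pics/top0.png

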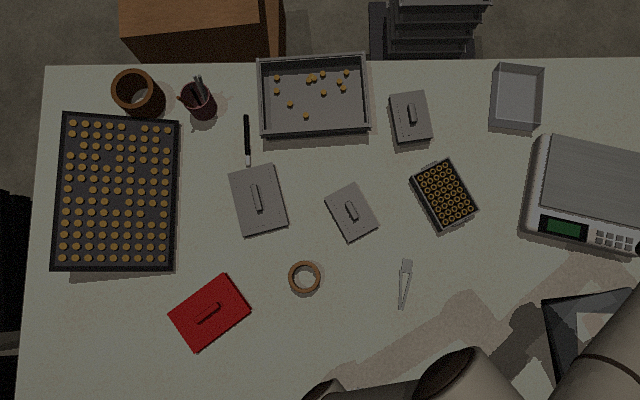

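View pics/scene0.png

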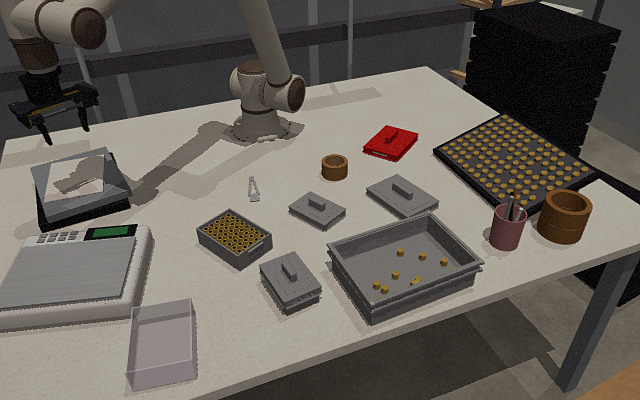

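The top view shows the lid at about (258,200) with its bar near (257,199). The packed box is at (443,195), the spare lid at (351,212), and the red look-alike lid at (209,312). I'll measure the lid and the box next.

```bash
cat > h.py <<'E'
import cv2,numpy as np
from station import *
def cast(c,uv,z):
    uv=np.atleast_2d(np.array(uv,float));T=c['world_from_camera']
    d=np.c_[(uv[:,0]-c['cx'])/c['fx'],-(uv[:,1]-c['cy'])/c['fy'],-np.ones(len(uv))]@T[:3,:3].T
    o=T[:3,3];return o+d*((z-o[2])/d[:,2])[:,None]
def rect(p):
    (x,y),(w,h),a=cv2.minAreaRect(p[:,:2].astype(np.float32)*1000)
    if w<h:w,h,a=h,w,a+90
    return np.round([x,y,w,h,(a+90)%180-90],1)
E
python3 - <<'E'
from h import *
c=capture('top');im=c['image'];g=cv2.cvtColor(im,cv2.COLOR_BGR2GRAY)
hsv=cv2.cvtColor(im,cv2.COLOR_BGR2HSV)
print('table',im[250,250],'lid',im[190,243],'bar',im[200,257],'rim',im[215,420], 'shadow',im[228,291])
for n,(x0,y0,x1,y1),z in (('lid',(222,155,296,245),.01),('box',(402,150,486,240),.05)):
    r=g[y0:y1,x0:x1]
    t,m=cv2.threshold(cv2.GaussianBlur(r,(3,3),0),0,255,cv2.THRESH_BINARY_INV+cv2.THRESH_OTSU)
    ct=max(cv2.findContours(m,cv2.RETR_EXTERNAL,cv2.CHAIN_APPROX_NONE)[0],key=cv2.contourArea)[:,0]+[x0,y0]
    print(n,t,rect(cast(c,ct,z)))
    
a=cv2.resize(im[150:250,215:305],None,fx=4.4,fy=5,interpolation=cv2.INTER_CUBIC)
b=cv2.resize(im[150:250,400:490],None,fx=4.4,fy=5,interpolation=cv2.INTER_CUBIC)
cv2.imwrite('pics/crop1.png',np.clip(np.hstack([a,b]).astype(float)*1.6,0,255))
E
```

```text
table [105 114 113] lid [79 84 86] bar [81 84 89] rim [108 117 114] shadow [109 120 119]
lid 97.0 [597.  249.7 217.1 129.3  14.3]
box 76.0 [ 577.4 -227.1  174.9  126.7   27.1][ WARN:0@2.509] global loadsave.cpp:1063 imwrite_ Unsupported depth image for selected encoder is fallbacked to CV_8U.
```

View pics/crop1.png

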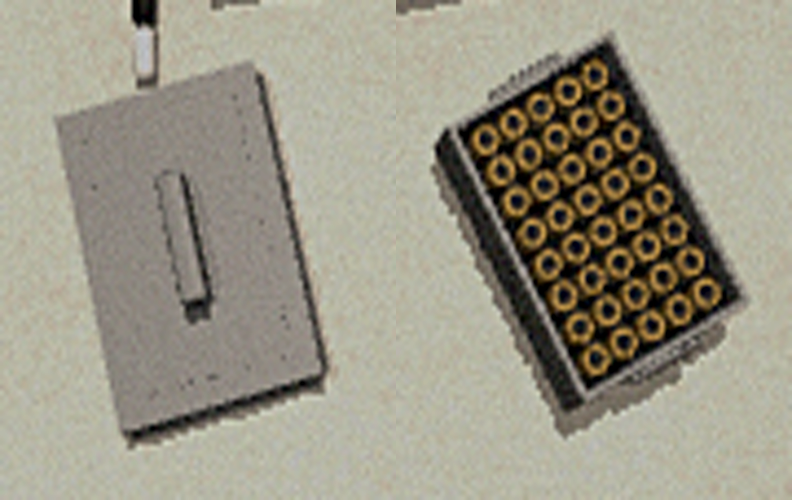

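The crop gives lid top corners at crop (57,118), (253,63), (322,378) and (127,435). Box rim corners are at (450,128), (612,38), (745,298) and (585,398). The marker's cap lies close to the lid's far edge, so I'll lift the lid straight up.

```bash
python3 - <<'E'
from h import *
c=capture('top');im=c['image']
f=lambda P,x0:np.array(P)/[4.4,5]+[x0,150]-.4
for n,P,x0,z in (('lid',[(57,118),(253,63),(322,378),(127,435)],215,.023),('bar',[(155,178),(180,170),(208,298),(185,306)],215,.048),('box',[(54,128),(216,38),(349,298),(189,398)],400,.05)):
    p=cast(c,f(P,x0),z);print(n,rect(p),np.round(p.mean(0)*1e3,1), np.degrees(np.arctan2(*( (p[0]+p[1])-(p[2]+p[3]))[[1,0]])))
hsv=cv2.cvtColor(im,cv2.COLOR_BGR2HSV)
m=((hsv[...,1]>110)&(hsv[...,0]<30)).astype(np.uint8);m[:150]=0;m[240:]=0;m[:,:400]=0;m[:,490:]=0
y,x=np.nonzero(m);p=cast(c,np.c_[x,y],.045);print('bush',len(p),rect(p),p.mean(0))
s=sense();R=s['ee_rot'];print(np.degrees(np.arctan2(R[1,1],R[0,1])))
E
```

```text
lid [581.4 247.  173.2 119.8  13.9] [581.5 246.2  23. ] 14.423635751749792
bar [581.5 246.5  68.9  15.   15.4] [581.5 246.8  48. ] 14.841247651217667
box [ 587.  -234.   156.5  106.7   27. ] [ 586.7 -234.    50. ] 26.86255620362168
bush 1488 [ 584.1 -227.6  146.1  115.5   26.7] [ 0.58605989 -0.23224535  0.045     ]
114.335207963776
```

move_arm(
  targets="1 1 0 0.1; 1 1 0 0.1; 1 1 0 0.1; 1 1 0 0.1; 1 1 0 0.1; 1 1 0 0; 1 1 0 0; 1 1 0 0; 1 1 0 0; 1 1 0 0",
)

```text
time_s: 1.03
tcp_pos: [0.5085, -0.3179, 0.2225]
ee_rot: [[-0.892, -0.452, -0.0], [-0.452, 0.892, 0.0], [0.0, 0.0, -1.0]]
wrist_force: [-0.6, -0.7, -0.6]
gripper_width: 0.999
gripper_force: 0.0
```

move_arm(
  targets="1 1 0 0; 1 1 0 0; 0.8 1 0 0; 0.4 0.4 0 0; 0 0 0 0; 0 0 0 0; 0 0 0 0",
)

```text
time_s: 1.62
tcp_pos: [0.5869, -0.235, 0.2224]
ee_rot: [[-0.893, -0.451, -0.001], [-0.451, 0.893, 0.0], [0.001, 0.0, -1.0]]
wrist_force: [0.2, -0.1, -0.0]
gripper_width: 0.997
gripper_force: 0.0
```

```bash
python3 - <<'E'
from h import *
s=sense();print(s['time_s'],s['tcp_pos'],np.round(s['ee_rot'],3).tolist())
c=capture('wrist');print({k:np.round(v,4).tolist() for k,v in c.items() if k!='image'})
cv2.imwrite('pics/w1.png',np.clip(c['image']*1.5,0,255).astype(np.uint8))
E
```

```text
1.6167 [ 0.58687049 -0.23504334  0.22237696] [[-0.893, -0.451, -0.001], [-0.451, 0.893, 0.0], [0.001, 0.0, -1.0]]
{'fx': 309.7069, 'fy': 309.7069, 'cx': 318.3874, 'cy': 197.9573, 'hand_eye': [[-0.0004, 0.9581, 0.2864, 0.0776], [1.0, 0.0001, 0.0009, 0.0005], [0.0009, 0.2864, -0.9581, -0.1621], [0.0, 0.0, 0.0, 1.0]]}
```

View pics/w1.png

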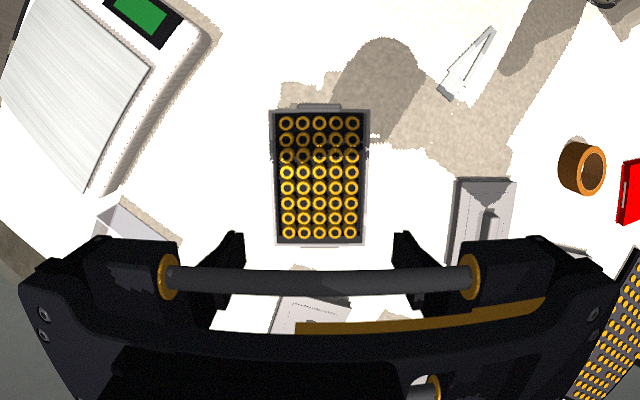

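The wrist view shows the whole box. Its rim corners are near (270,110), (369,110), (366,245) and (276,245), with all 40 bushings visible. I'll fit the box pose from the bushing centres.

```bash
cat >> h.py <<'E'
def wcast(c,s,uv,z):
    uv=np.atleast_2d(np.array(uv,float));k=np.c_[(uv[:,0]-c['cx'])/c['fx'],(uv[:,1]-c['cy'])/c['fy']]
    t=np.linalg.norm(k,axis=1);q=k*(np.sin(t)/t)[:,None]
    H=c['hand_eye'];R=np.array(s['ee_rot'])
    d=np.c_[q[:,0],-q[:,1],-np.cos(t)]@H[:3,:3].T@R.T
    o=np.array(s['tcp_pos'])+R@H[:3,3];return o+d*((z-o[2])/d[:,2])[:,None]
E
python3 - <<'E'
from h import *
s=sense();c=capture('wrist');im=c['image'];cv2.imwrite('pics/w1raw.png',im)
hsv=cv2.cvtColor(im,cv2.COLOR_BGR2HSV)
m=((hsv[...,1]>110)&(hsv[...,0]<35)&(hsv[...,2]>30)).astype(np.uint8)*255
k=np.zeros_like(m);k[105:242,272:368]=255;m&=k
cs=[x for x in cv2.findContours(m,cv2.RETR_EXTERNAL,cv2.CHAIN_APPROX_NONE)[0] if cv2.contourArea(x)>60]
P=np.array([cv2.minEnclosingCircle(x)[0] for x in cs]);print(len(P))
p=wcast(c,s,P,.045);print(rect(p),p.mean(0))
r=wcast(c,s,[(270,110),(369,110),(366,245),(276,245)],.05);print(rect(r),r.mean(0))
E
```

```text
12
[ 566.7 -244.4   79.9   72.3   26.8] [ 0.56138962 -0.2468823   0.045     ]
[ 587.7 -231.7  158.4  108.    27.2] [ 0.58785044 -0.23207771  0.05      ]
```

move_arm(
  targets="0 1 0 -0.5; 0 1 0 -0.5; 0 1 0 -0.5; 0 1 0 -0.5; 0 1 0 -0.5; 0 1 0 0; 0 1 0 0; 0 1 0 0; 0 1 0 0; 0 1 0 0",
)

```text
time_s: 2.55
tcp_pos: [0.5872, 0.0155, 0.2229]
ee_rot: [[-0.969, -0.246, 0.0], [-0.246, 0.969, 0.0], [-0.0, -0.0, -1.0]]
wrist_force: [0.7, -0.2, -0.4]
gripper_width: 0.997
gripper_force: 0.0
```

move_arm(
  targets="0 1 0 0; 0 1 0 0; 0 1 0 0; 0 1 0 0; 0 1 0 0; -0.2 1 0 0; 0 1 0 0; 0 1 0 0; 0 1 0 0; 0 0.3 0 0",
)

```text
time_s: 3.38
tcp_pos: [0.5828, 0.2498, 0.2226]
ee_rot: [[-0.969, -0.249, 0.001], [-0.249, 0.969, 0.001], [-0.001, 0.001, -1.0]]
wrist_force: [0.1, -0.2, 0.2]
gripper_width: 1.003
gripper_force: 0.0
```

move_arm(
  targets="0 0 0 0; 0 0 0 0; 0 0 0 0",
)

```text
time_s: 3.63
tcp_pos: [0.5826, 0.2465, 0.2227]
ee_rot: [[-0.969, -0.246, -0.0], [-0.246, 0.969, -0.0], [0.0, -0.0, -1.0]]
wrist_force: [0.6, 0.1, -0.4]
gripper_width: 0.999
gripper_force: 0.0
```

```bash
python3 - <<'E'
from h import *
s=sense();R=s['ee_rot'];print(s['time_s'],s['tcp_pos'],np.degrees(np.arctan2(R[1,1],R[0,1])))
c=capture('wrist')
cv2.imwrite('pics/w2.png',c['image'])
E
```

```text
3.6333 [0.58264736 0.24652769 0.22267044] 104.25052519488759
```

View pics/w2.png

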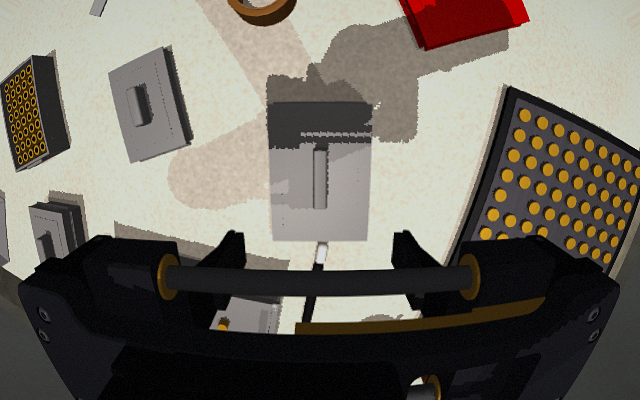

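The wrist view shows the lid square in view. Its top corners are near (268,102), (371,102), (367,241) and (272,241), and the bar top spans columns 313–327 and rows 150–208.

```bash
python3 - <<'E'
from h import *
s=sense();c=capture('wrist')
for n,P,z in (('lid',[(268,102),(371,102),(367,241),(272,241)],.023),('bar',[(313,149),(327,149),(326,208),(314,208)],.048)):
    r=wcast(c,s,P,z);print(n,rect(r),np.round(r.mean(0),4))
im=cv2.imread('pics/w1raw.png').astype(int)
m=((im[...,2]-im[...,0])>25)&(im[...,2]>1.7*im[...,0]);k=np.zeros(m.shape,bool);k[108:242,274:366]=1
y,x=np.nonzero(m&k)
s1=dict(tcp_pos=[.58687,-.23504,.22238],ee_rot=[[-.893,-.451,-.001],[-.451,.893,0],[.001,0,-1]])
p=wcast(c,s1,np.c_[x,y],.045);print('bush',len(p),rect(p),x.min(),x.max(),y.min(),y.max())
E
```

```text
lid [583.6 248.6 174.2 122.7  14.2] [0.5836 0.2486 0.023 ]
bar [583.2 248.9  67.9  15.3  14.3] [0.5832 0.2489 0.048 ]
bush 5765 [ 588.2 -232.8  143.3   89.    26.8] 279 359 116 238
```

move_arm(
  targets="0 0.04 -1 0; 0 0 -1 0; 0 0 -1 0; 0 0 -1 0; 0 0 -1 0; 0 0 -1 0; 0 0 -0.8 0; 0 0 -0.5 0; 0 0 -0.3 0; 0 0 -0.2 0",
  gripper=45,
)

```text
time_s: 4.57
tcp_pos: [0.5826, 0.2481, 0.0268]
ee_rot: [[-0.969, -0.247, -0.001], [-0.247, 0.969, -0.001], [0.001, -0.001, -1.0]]
wrist_force: [0.8, -0.6, -0.5]
gripper_width: 0.52
gripper_force: 0.0
```

move_arm(
  targets="0 0 0 0; 0 0 0 0; 0 0 0 0; 0 0 0 0",
)

```text
time_s: 4.9
tcp_pos: [0.5832, 0.2495, 0.0287]
ee_rot: [[-0.969, -0.248, 0.002], [-0.248, 0.969, 0.001], [-0.002, 0.001, -1.0]]
wrist_force: [0.1, 1.0, 0.4]
gripper_width: 0.517
gripper_force: 0.0
```

move_arm(
  targets="0 0 0 0; 0 0 0 0; 0 0 0 0; 0 0 0 0; 0 0 0 0; 0 0 0 0; 0 0 0 0; 0 0 0 0; 0 0 0 0; 0 0 0 0",
  gripper=0,
)

```text
time_s: 5.73
tcp_pos: [0.5826, 0.249, 0.0275]
ee_rot: [[-0.969, -0.248, -0.0], [-0.248, 0.969, -0.0], [0.0, -0.0, -1.0]]
wrist_force: [-0.9, -1.0, 0.4]
gripper_width: 0.183
gripper_force: 30.0
```

move_arm(
  targets="0 0 0.3 0; 0 0 0.7 0; 0 0 1 0; 0 0 1 0; 0 0 1 0; 0 0 1 0; 0 0 0.6 0; 0 0 0.2 0; 0 0 0 0; 0 0 0 0",
)

```text
time_s: 6.57
tcp_pos: [0.5818, 0.2488, 0.1715]
ee_rot: [[-0.969, -0.247, -0.002], [-0.247, 0.969, -0.0], [0.002, 0.0, -1.0]]
wrist_force: [-1.2, 0.5, -1.9]
gripper_width: 0.182
gripper_force: 30.0
```

move_arm(
  targets="0 -0.5 0 0.2; 0 -1 0 0.3; 0 -1 0 0.3; 0.1 -1 0 0.3; 0 -1 0 0.3; 0 -1 0 0.3; 0.1 -1 0 0.3; 0 -1 0 0.3; 0 -1 0 0.2; 0 -1 0 0",
)

```text
time_s: 7.4
tcp_pos: [0.5863, 0.0102, 0.1703]
ee_rot: [[-0.892, -0.452, -0.004], [-0.452, 0.892, -0.001], [0.004, 0.001, -1.0]]
wrist_force: [0.4, 0.7, -1.4]
gripper_width: 0.182
gripper_force: 30.0
```

move_arm(
  targets="0 -1 0 0; 0 -1 0 0; 0 -1 0 0; 0 -1 0 0; 0 -1 0 0; 0 -1 0 0; 0 -1 0 0; 0 -1 0 0; 0 -1 0 0; 0 -0.6 0 0",
)

```text
time_s: 8.23
tcp_pos: [0.5863, -0.2304, 0.1702]
ee_rot: [[-0.893, -0.45, -0.004], [-0.45, 0.893, 0.001], [0.003, 0.002, -1.0]]
wrist_force: [0.3, 0.9, -1.3]
gripper_width: 0.184
gripper_force: 30.0
```

move_arm(
  targets="0 -0.15 0 0; 0 0 -1 0; 0 0 -0.4 0; 0 0 0 0; 0 0 0 0; 0 0 0 0; 0 0 0 0",
)

```text
time_s: 8.82
tcp_pos: [0.5884, -0.2318, 0.1387]
ee_rot: [[-0.892, -0.452, 0.002], [-0.452, 0.892, -0.001], [-0.001, -0.001, -1.0]]
wrist_force: [0.1, -0.3, -1.5]
gripper_width: 0.184
gripper_force: 30.0
```

```bash
python3 - <<'E'
from h import *
s=sense();R=s['ee_rot'];print(s['time_s'],s['tcp_pos'],np.degrees(np.arctan2(R[1,1],R[0,1])))
c=capture('wrist');cv2.imwrite('pics/w3.png',c['image'])
t=capture('top')['image'];cv2.imwrite('pics/t3.png',t)
a=c['image'][70:290,220:420];b=t[110:270,380:525]
cv2.imwrite('pics/c3.png',np.clip(np.hstack([cv2.resize(a,(400,440),interpolation=2),cv2.resize(b,(400,440),interpolation=2)])*1.5,0,255).astype(np.uint8))
E
```

```text
8.8167 [ 0.58841213 -0.23180332  0.13867843] 116.89722581312175
```

View pics/c3.png

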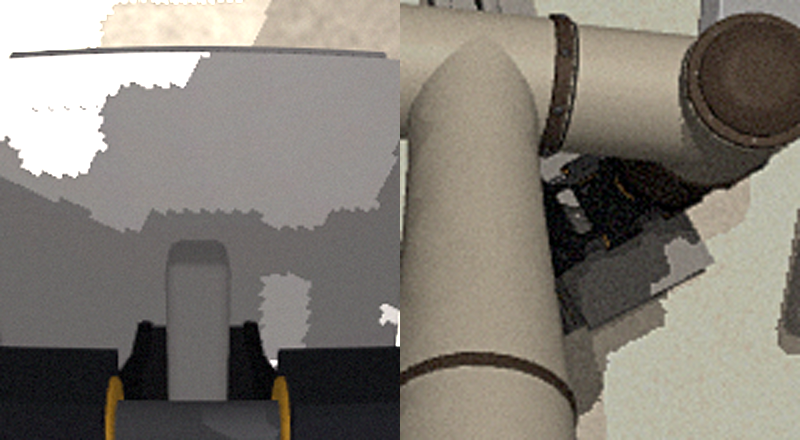

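The lid hangs straight in the gripper and hides the box. Its near edge runs from wrist pixel (225,97) to (413,96). I'll compute how far the lid sits off the tool.

```bash
python3 - <<'E'
from h import *
s=sense();R=np.array(s['ee_rot']);c=capture('wrist')
z=s['tcp_pos'][2]-.0045
im=c['image']
for n,P,zz in (('edge',[(225,97.5),(413.5,96)],z),('barend',[(304.5,203),(334,203)],z+.025)):
    p=(wcast(c,s,P,zz)-s['tcp_pos'])@R;print(n,np.round(p*1000,1))
E
```

```text
edge [[ 84.9 -50.5   4.4]
 [ 85.8  52.1   4.3]]
barend [[ 32.8  -6.3 -20.5]
 [ 32.8   7.9 -20.6]]
```

move_arm(
  targets="-0.04 -0.04 -0.7 0; 0 0 -0.7 0; 0 0 -0.6 0; 0 0 -0.3 0; 0 0 0 0; 0 0 0 0",
)

```text
time_s: 9.47
tcp_pos: [0.5869, -0.2333, 0.0804]
ee_rot: [[-0.892, -0.452, 0.0], [-0.452, 0.892, -0.0], [0.0, -0.001, -1.0]]
wrist_force: [0.1, -0.1, -0.7]
gripper_width: 0.183
gripper_force: 30.0
```

move_arm(
  targets="0 0 -0.1 0; 0 0 -0.1 0; 0 0 -0.1 0; 0 0 0 0; 0 0 0 0",
)

```text
time_s: 9.88
tcp_pos: [0.5866, -0.2332, 0.0726]
ee_rot: [[-0.892, -0.451, -0.0], [-0.451, 0.892, -0.0], [0.0, 0.0, -1.0]]
wrist_force: [0.8, 0.5, -1.3]
gripper_width: 0.179
gripper_force: 30.0
```

move_arm(
  targets="0 0 -0.08 0; 0 0 -0.06 0; 0 0 0 0; 0 0 0 0",
)

```text
time_s: 10.22
tcp_pos: [0.5868, -0.2333, 0.0696]
ee_rot: [[-0.892, -0.452, 0.001], [-0.452, 0.892, -0.0], [-0.0, -0.001, -1.0]]
wrist_force: [-0.6, 1.2, 2.0]
gripper_width: 0.182
gripper_force: 30.0
```

move_arm(
  targets="0 0 -0.04 0; 0 0 0 0; 0 0 0 0",
)

```text
time_s: 10.47
tcp_pos: [0.587, -0.2333, 0.0695]
ee_rot: [[-0.892, -0.452, 0.001], [-0.452, 0.892, -0.001], [-0.001, -0.001, -1.0]]
wrist_force: [-1.3, 1.7, 6.0]
gripper_width: 0.179
gripper_force: 30.0
```

move_arm(
  targets="0 0 0.04 0; 0 0 0 0; 0 0 0 0; 0 0 0 0; 0 0 0 0; 0 0 0 0; 0 0 0 0",
  gripper=50,
)

```text
time_s: 11.05
tcp_pos: [0.5866, -0.2332, 0.0689]
ee_rot: [[-0.892, -0.451, -0.0], [-0.451, 0.892, 0.0], [0.0, 0.0, -1.0]]
wrist_force: [-0.5, 0.0, -0.7]
gripper_width: 0.554
gripper_force: 0.0
```

move_arm(
  targets="0 0 0.3 0; 0 0 0.8 0; 0 0 1 0; 0 0 1 0; 0 0 1 0; 0 0 1 0; 0 0 0.8 0; 0 0 0 0; 0 0 0 0; 0 0 0 0",
)

```text
time_s: 11.88
tcp_pos: [0.5861, -0.2329, 0.2162]
ee_rot: [[-0.892, -0.451, -0.001], [-0.451, 0.892, 0.001], [0.0, 0.001, -1.0]]
wrist_force: [-0.3, 0.0, -1.4]
gripper_width: 0.573
gripper_force: 0.0
```

```bash
python3 - <<'E'
from h import *
s=sense();R=s['ee_rot'];print(s['time_s'],s['tcp_pos'],np.degrees(np.arctan2(R[1,1],R[0,1])))
c=capture('wrist');cv2.imwrite('pics/w4.png',np.clip(c['image']*1.4,0,255).astype(np.uint8))
E
```

```text
11.8833 [ 0.58607606 -0.2329338   0.21618728] 116.82525537194465
```

View pics/w4.png

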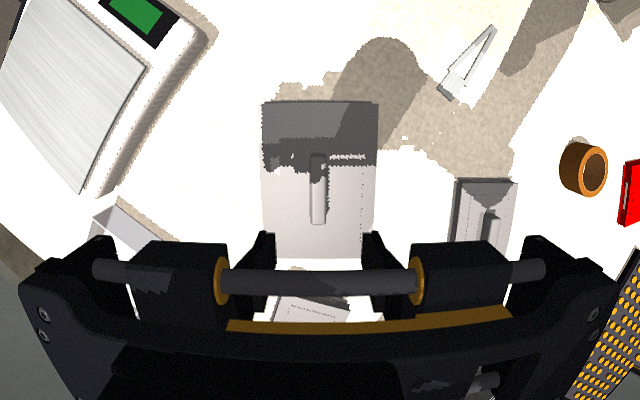

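The lid sits square on the box, with corners near (262,101), (378,101), (373,258) and (266,258). The other items are where they were.

```bash
python3 - <<'E'
from h import *
s=sense();c=capture('wrist')
r=wcast(c,s,[(262,101),(378,101),(373,258),(266,258)],.065);print(rect(r),r.mean(0),np.linalg.norm(r[0]-r[1]),np.linalg.norm(r[2]-r[3]))
u=np.array([np.cos(np.radians(26.9)),np.sin(np.radians(26.9)),0])
ctr=np.array([.588,-.2325,s['tcp_pos'][2]])
for k in(-1,1):print(np.round((ctr+k*.068*u-s['tcp_pos'])/.025,2))
E
```

```text
[ 585.6 -231.   173.5  122.5   26.8] [ 0.58559552 -0.23086245  0.065     ] 0.11655762826727935 0.12253915955574918
[-2.34 -1.21  0.  ]
[2.51 1.25 0.  ]
```

move_arm(
  targets="-0.8 -0.4 0 0; -0.8 -0.4 -0.8 0; -0.8 -0.4 -1 0; 0 0 -1 0; 0 0 -1 0; 0 0 -0.8 0; 0 0 -0.5 0; 0 0 -0.3 0; 0 0 0 0; 0 0 0 0",
  gripper=0,
)

```text
time_s: 12.82
tcp_pos: [0.5266, -0.2633, 0.0813]
ee_rot: [[-0.892, -0.452, -0.001], [-0.452, 0.892, -0.0], [0.001, 0.0, -1.0]]
wrist_force: [0.6, -0.4, 0.9]
gripper_width: 0.017
gripper_force: 0.0
```

move_arm(
  targets="0 0 -0.1 0; 0 0 -0.1 0; 0 0 0 0; 0 0 0 0",
)

```text
time_s: 13.15
tcp_pos: [0.5268, -0.2632, 0.077]
ee_rot: [[-0.892, -0.452, 0.001], [-0.452, 0.892, -0.0], [-0.001, -0.0, -1.0]]
wrist_force: [-0.5, 0.2, 0.2]
gripper_width: 0.005
gripper_force: 0.0
```

move_arm(
  targets="0 0 -0.15 0; 0 0 -0.15 0; 0 0 -0.1 0; 0 0 -0.1 0; 0 0 0 0; 0 0 0 0; 0 0 0 0",
)

```text
time_s: 13.73
tcp_pos: [0.5261, -0.2635, 0.0644]
ee_rot: [[-0.892, -0.452, -0.001], [-0.452, 0.892, -0.0], [0.001, 0.0, -1.0]]
wrist_force: [-3.0, -1.1, 4.1]
gripper_width: 0.004
gripper_force: 2.4
```

move_arm(
  targets="0 0 -0.06 0; 0 0 -0.06 0; 0 0 0 0; 0 0 0 0",
)

```text
time_s: 14.07
tcp_pos: [0.526, -0.2639, 0.0621]
ee_rot: [[-0.892, -0.452, -0.001], [-0.452, 0.892, -0.001], [0.001, -0.0, -1.0]]
wrist_force: [-4.1, -2.8, 8.7]
gripper_width: 0.008
gripper_force: 4.2
```

move_arm(
  targets="0 0 -0.06 0; 0 0 -0.06 0; 0 0 0 0; 0 0 0 0",
)

```text
time_s: 14.4
tcp_pos: [0.5267, -0.2629, 0.0574]
ee_rot: [[-0.892, -0.451, 0.0], [-0.451, 0.892, 0.0], [-0.0, 0.0, -1.0]]
wrist_force: [-0.2, 0.1, 0.0]
gripper_width: 0.007
gripper_force: 0.0
```

move_arm(
  targets="0 0 -0.06 0; 0 0 -0.06 0; 0 0 0 0; 0 0 0 0",
)

```text
time_s: 14.73
tcp_pos: [0.527, -0.263, 0.0552]
ee_rot: [[-0.892, -0.452, 0.001], [-0.452, 0.892, -0.0], [-0.001, -0.0, -1.0]]
wrist_force: [0.1, 0.7, 3.4]
gripper_width: 0.006
gripper_force: 1.1
```

Force dropped to zero at z = 0.057, so this end has snapped. I'll seat it down to 0.053.

move_arm(
  targets="0 0 -0.08 0; 0 0 -0.08 0; 0 0 0 0; 0 0 0 0",
)

```text
time_s: 15.07
tcp_pos: [0.5271, -0.2631, 0.0547]
ee_rot: [[-0.892, -0.453, 0.001], [-0.453, 0.892, -0.001], [-0.001, -0.002, -1.0]]
wrist_force: [-5.5, 5.6, 21.0]
gripper_width: 0.004
gripper_force: 10.2
```

move_arm(
  targets="0 0 -0.06 0; 0 0 0 0; 0 0 0 0",
)

```text
time_s: 15.32
tcp_pos: [0.5271, -0.2631, 0.0546]
ee_rot: [[-0.891, -0.453, 0.002], [-0.453, 0.891, -0.001], [-0.001, -0.002, -1.0]]
wrist_force: [-8.0, 6.8, 26.6]
gripper_width: 0.007
gripper_force: 13.7
```

move_arm(
  targets="0 0 0.8 0; 0 0 1 0; 0 0 1 0; 0.9 0.46 0.3 0; 1 0.5 0 0; 1 0.5 0 0; 1 0.5 0 0; 0.95 0.5 0 0; 0 0 -0.8 0; 0 0 -0.6 0",
)

```text
time_s: 16.15
tcp_pos: [0.6493, -0.2004, 0.0908]
ee_rot: [[-0.892, -0.453, 0.001], [-0.453, 0.892, 0.0], [-0.001, -0.0, -1.0]]
wrist_force: [-0.7, 0.3, -1.1]
gripper_width: 0.006
gripper_force: 0.0
```

move_arm(
  targets="0 0 -0.3 0; 0 0 -0.2 0; 0 0 -0.1 0; 0 0 0 0; 0 0 0 0; 0 0 0 0",
)

```text
time_s: 16.65
tcp_pos: [0.6483, -0.202, 0.0782]
ee_rot: [[-0.892, -0.451, 0.002], [-0.451, 0.892, -0.0], [-0.002, -0.001, -1.0]]
wrist_force: [0.2, 0.6, 0.8]
gripper_width: 0.005
gripper_force: 0.0
```

move_arm(
  targets="0 0 -0.15 0; 0 0 -0.15 0; 0 0 -0.1 0; 0 0 0 0; 0 0 0 0",
)

```text
time_s: 17.07
tcp_pos: [0.6477, -0.2016, 0.0668]
ee_rot: [[-0.892, -0.452, -0.0], [-0.452, 0.892, 0.0], [0.0, 0.0, -1.0]]
wrist_force: [-0.3, -0.1, 0.1]
gripper_width: 0.004
gripper_force: 0.0
```

move_arm(
  targets="0 0 -0.06 0; 0 0 -0.06 0; 0 0 0 0; 0 0 0 0",
)

```text
time_s: 17.4
tcp_pos: [0.6491, -0.2016, 0.065]
ee_rot: [[-0.892, -0.452, 0.003], [-0.452, 0.892, -0.0], [-0.002, -0.002, -1.0]]
wrist_force: [1.5, 1.3, 3.2]
gripper_width: 0.005
gripper_force: 1.7
```

move_arm(
  targets="0 0 -0.06 0; 0 0 -0.06 0; 0 0 0 0; 0 0 0 0",
)

```text
time_s: 17.73
tcp_pos: [0.6509, -0.2014, 0.0633]
ee_rot: [[-0.892, -0.452, 0.007], [-0.453, 0.892, -0.001], [-0.006, -0.004, -1.0]]
wrist_force: [3.5, 2.7, 6.3]
gripper_width: 0.006
gripper_force: 3.1
```

move_arm(
  targets="0 0 -0.06 0; 0 0 -0.06 0; 0 0 0 0; 0 0 0 0",
)

```text
time_s: 18.07
tcp_pos: [0.6476, -0.2017, 0.0579]
ee_rot: [[-0.892, -0.451, -0.001], [-0.451, 0.892, 0.0], [0.0, 0.0, -1.0]]
wrist_force: [1.6, 0.8, 1.5]
gripper_width: 0.003
gripper_force: 0.9
```

move_arm(
  targets="0 0 -0.06 0; 0 0 -0.04 0; 0 0 0 0; 0 0 0 0",
)

```text
time_s: 18.4
tcp_pos: [0.6467, -0.2018, 0.0544]
ee_rot: [[-0.892, -0.451, -0.003], [-0.451, 0.892, 0.0], [0.002, 0.002, -1.0]]
wrist_force: [0.4, -0.7, 0.4]
gripper_width: 0.004
gripper_force: 0.0
```

Snapped. I'll seat it gently and check where it stops.

move_arm(
  targets="0 0 -0.08 0; 0 0 -0.04 0; 0 0 0 0; 0 0 0 0",
)

```text
time_s: 18.73
tcp_pos: [0.6475, -0.2019, 0.0535]
ee_rot: [[-0.892, -0.452, -0.001], [-0.452, 0.892, -0.0], [0.001, -0.0, -1.0]]
wrist_force: [-1.7, -0.1, 5.0]
gripper_width: 0.002
gripper_force: 2.4
```

move_arm(
  targets="0 0 -0.06 0; 0 0 0 0; 0 0 0 0",
)

```text
time_s: 18.98
tcp_pos: [0.6475, -0.2019, 0.0535]
ee_rot: [[-0.892, -0.452, -0.0], [-0.452, 0.892, -0.001], [0.001, -0.001, -1.0]]
wrist_force: [-3.9, 1.4, 10.9]
gripper_width: 0.004
gripper_force: 5.3
```

This end stops hard at 0.0535, which is home. The first end stopped at 0.0546 while the lid was tilted, so I'll re-check it.

move_arm(
  targets="0 0 0.8 0; 0 0 1 0; 0 0 0.8 0; -0.9 -0.46 0 0; -1 -0.5 0 0; -1 -0.5 0 0; -1 -0.5 0 0; -0.95 -0.5 0 0; 0 0 -1 0; 0 0 -0.8 0",
)

```text
time_s: 19.82
tcp_pos: [0.5256, -0.264, 0.0715]
ee_rot: [[-0.893, -0.45, 0.002], [-0.45, 0.893, -0.0], [-0.002, -0.001, -1.0]]
wrist_force: [0.3, 0.0, -0.9]
gripper_width: 0.007
gripper_force: 0.0
```

move_arm(
  targets="0 0 -0.3 0; 0 0 -0.2 0; 0 0 -0.1 0; 0 0 -0.05 0; 0 0 0 0; 0 0 0 0; 0 0 0 0",
)

```text
time_s: 20.4
tcp_pos: [0.5272, -0.2632, 0.0555]
ee_rot: [[-0.892, -0.452, 0.001], [-0.452, 0.892, -0.0], [-0.001, -0.001, -1.0]]
wrist_force: [0.6, -0.4, 0.8]
gripper_width: 0.006
gripper_force: 0.0
```

move_arm(
  targets="0 0 -0.1 0; 0 0 -0.1 0; 0 0 0 0; 0 0 0 0",
)

```text
time_s: 20.73
tcp_pos: [0.5275, -0.2633, 0.0534]
ee_rot: [[-0.892, -0.453, 0.002], [-0.453, 0.892, -0.001], [-0.001, -0.002, -1.0]]
wrist_force: [-3.8, 3.8, 16.3]
gripper_width: 0.001
gripper_force: 8.2
```

Both ends are home at about 0.0535. I'll retract and look.

move_arm(
  targets="0 0 0.8 0; 0 0 1 0; 0 0 1 0; 0 0 1 0; 0 0 1 0; 0.8 0.4 1 0; 0.8 0.4 0.6 0; 0.8 0.4 0 0; 0 0 0 0; 0 0 0 0",
)

```text
time_s: 21.57
tcp_pos: [0.5869, -0.2325, 0.2093]
ee_rot: [[-0.892, -0.452, -0.001], [-0.452, 0.892, 0.001], [0.0, 0.001, -1.0]]
wrist_force: [0.1, 0.1, 0.4]
gripper_width: 0.008
gripper_force: 0.0
```

```bash
python3 - <<'E'
from h import *
c=capture('wrist')['image'];t=capture('scene')['image']
cv2.imwrite('pics/c5.png',np.clip(np.vstack([c[60:330,100:540],t[130:400,140:580]])*1.4,0,255).astype(np.uint8))
E
```

```text
(no output)
```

View pics/c5.png

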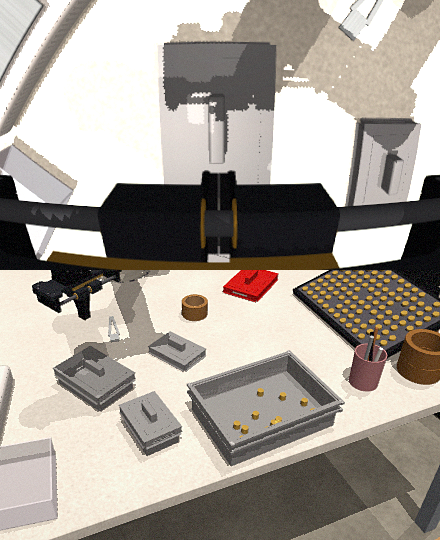

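The scene view (lower half) shows the lid level and square on the box near (93,375). The spare lid, closed box and tape are untouched, and the gripper is clear.

```bash
python3 -c "
from station import *
print(finish_job())"
```

```text
the job is handed in; nothing more can be done
None
```

The lid is on the packed box with both ends snapped home (each stopped at about 53.5 mm against the 53 mm expected), nothing else looked moved in the last pictures, and the job was handed in at about 22 s.

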